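# Index the vial shuttle to its reading stop

### The arm

A 7-joint arm with a two-finger parallel gripper is mounted at the origin on a cart in front of the work surface, level with it; the furniture and walls round the work are solid. World frame = base frame: x ahead of the robot, y to its left, z up, the work surface at z = 0. Lengths are in m, angles in rad, forces in N, time in s.
With the tool pointing down it reaches from about 0.425 to 1.025 m from the base axis. Payload 9.4 kg.
Tool frame: the origin (TCP) lies midway between the tips of the shut fingers; the grasp point (between the pads) lies 19 mm behind it; z points along the fingers, y is the line along which they close (so a half turn about z gives the same grasp; the last joint's range is limited). The gripper opens to 93 mm and grips with 3 to 60 N. Pads are 15 mm wide; open, the fingers measure 128 mm over their backs; the gripper's body (75 mm by 188 mm) begins 65 mm behind the grasp point.
Start: joints at [-1.291, 0.599, -0.003, 1.599, 0.002, 0.943, -0.08], TCP at [0.253, 0.679, 0.219] pointing down, gripper open.
Joint ranges: [-2.57, 2.57], [-0.35, 1.97], [-1.29, 1.29], [0.11, 2.56], [-1.05, 4.19], [0.11, 1.86], [-2.63, 2.63]. Speed limits (rad/s): [2.22, 2.22, 3.01, 3.01, 3.14, 3.14, 3.14].

### API

Orientations are given as [roll, pitch, yaw] about the fixed x, y, z axes, in that order (R = Rz(yaw) Ry(pitch) Rx(roll)).
In Python, from bench import manip, viewer gives the robot as it stands.
- The arm moves only by the shell command python3 -m jog 'ROWS' [FORCE]. ROWS is JSON, a list of rows, each a list of 3 entries, a list of its own where there are three numbers: the closure in counts, from 0 (fully open) to 255 (shut), then the shift along the world's x, y, z in mm, then the turn about the world's z in degrees. A call has exactly 8 rows; each row shifts and turns the commanded pose from where the row before left it; what a row does not reach is not made up. A row lasts 1/10 s, in which the tool goes at most 50 mm and 8.59 degrees, less where a joint would pass 70% of its speed; a pose out of reach is approached as far as the arm can. A call with a gripper value outside its range is refused whole. The fingers move at their own pace and stop on an object; FORCE is the grip in N (left out, the last holds). Time passes only in rows, so rows that do not move let the fingers close, or fill a call up. It gives the time, the measured TCP pose, the force, the opening and the grip force at its end, in the units of the state.
- manip.get_obs(): the state, without advancing time (a new reading comes with each control period).
- viewer.read_camera(name): name is "scene" or "top"; returns a dict with "image" (384x512x3 uint8, red, green, blue), "fx", "fy", "cx", "cy" (pixels), "cam_to_world" (4x4, takes a point from camera to world coordinates). Camera axes: x right, y up, looking along -z (the intrinsics and any distortion apply to the point x, -y, -z); pixel columns grow to the right and rows downward; lengths in m; the calibration is good to about 2 mm. A picture is of the moment at which its call begins. There is no depth.
- manip.hand_in(): hands the job in; it is judged then, once.
The state is a dict: "clock": time; "joint_pos": joint angles; "qvel": joint speeds; "effort": joint torques, N m; "tool_pos": TCP position; "tool_rot": TCP orientation; "force": force on the tool from outside, world axes, zero at the start; "moment": the same for the moment, N m; "opening": finger opening in m; "gripper_force": force on a finger pad.
Only numpy, scipy, OpenCV 4.12 (cv2) and the standard library are available. Lean on these libraries where they do the work, as an engineer would, in place of code of your own. Each camera call takes 0.05 s, during which the arm holds its last target. There are 200 camera calls.

### The job

Two sprung slides sit side by side on the vial shuttle; one carries the capped sample vial, the other a short metal reference plug. With the fingertips against the upright push plate, push the slide that carries the vial all the way back to its rear stop, then let go, so that its spring brings it forward again and it latches against its stop pin at mid track with the vial beside the detector window. Nothing needs gripping: lift nothing, do not push on the vial itself, and leave the other slide with its plug and the things standing around alone.

Things in the scene. Friction and masses are not known exactly. Their poses are not given: they have to be found in the camera images.
- shuttle: The two-track vial shuttle, fixed to the bench: grey base plate 170 x 210 x 12 mm, its x axis running back along both tracks (away from the push plates) and y to the left, origin at the centre of the underside on the bench. Left track at y = +55 mm, right track at y = -55 mm. Between them at the origin stands the detector column, 22 x 18 mm, 75 mm high, with a round dark window towards each track. Rear stop blocks at x = 66 to 81 mm, 34 mm high.
- slide_l (a joint): Left (+y) slide's position along its track in m: 0 = pulled fully forward towards its front end by its spring (as at the start), 0.030 = held at mid track by its stop pin, 0.060 = fully back on its rear stop. The spring pulls forward with 3 N at 0 and 6.6 N at 0.060; riding over the stop pin between about 0.002 and 0.030 adds some 2 to 3 N; damping 20 N s/m.
- slide_r (a joint): Right (-y) slide's position along its track in m: 0 = pulled fully forward towards its front end by its spring (as at the start), 0.030 = held at mid track by its stop pin, 0.060 = fully back on its rear stop. The spring pulls forward with 3 N at 0 and 6.6 N at 0.060; riding over the stop pin between about 0.002 and 0.030 adds some 2 to 3 N; damping 20 N s/m.
- push_l (a point): Centre of the flat front face of the left slide's upright push plate, 60 mm above the bench. The plate is 42 mm wide, 8 mm thick, its top edge 74 mm and its lower edge 26 mm above the bench; it is pushed along the shuttle's +x. The point moves with the slide; the vial or plug stands with its axis 38 mm behind it.
- push_r (a point): Centre of the flat front face of the right slide's upright push plate, 60 mm above the bench. The plate is 42 mm wide, 8 mm thick, its top edge 74 mm and its lower edge 26 mm above the bench; it is pushed along the shuttle's +x. The point moves with the slide; the vial or plug stands with its axis 38 mm behind it.
- pintip_l (a point): Tip of the left slide's stop pin, a sprung upright steel pin 8 mm thick on the outer side of the left track. The tip is 28 mm above the bench when the pin stands up; the slide's sloped cam presses it down about 8 mm as the slide is pushed back, and it springs up again behind the cam once the slide has passed 0.030, so that the returning slide is caught there.
- pintip_r (a point): Tip of the right slide's stop pin, a sprung upright steel pin 8 mm thick on the outer side of the right track. The tip is 28 mm above the bench when the pin stands up; the slide's sloped cam presses it down about 8 mm as the slide is pushed back, and it springs up again behind the cam once the slide has passed 0.030, so that the returning slide is caught there.
- vial: The capped sample vial, 27 mm diameter and 66 mm tall, standing in the white square nest (rim 45 mm above the bench) of one of the two slides, either one; its cap is 92 mm above the bench. Origin at the centre of its underside, z up; 30 mm in front of the shuttle's origin line at the start, level with it (shuttle x = 0) when the slide is latched.
- plug: Short bare metal reference plug, 26 mm diameter, 34 mm tall with a narrower top, standing in the nest of the other slide; its top is 60 mm above the bench. Origin at the centre of its underside. Leave alone.
- spare_vial: Another capped vial, 27 mm diameter, 66 mm tall, standing on the bench to the right of the shuttle; leave alone. Origin at the centre of its underside.
- petri: Petri dish, 60 mm diameter, 14 mm high, on the bench to the left of the shuttle; leave alone. Origin at the centre of its underside.
- tape: Roll of label tape, 62 mm diameter, 18 mm high, flat on the bench to the left of the shuttle; leave alone. Origin at the centre of its underside.

How it is judged:
By the outcome, as a careful person would: the job done as asked, in the order asked, and still so for the second after the job is handed in, with the robot touching nothing.
It also fails if it takes over 32 s, if anything falls off the work surface, if the arm or the gripper's body presses on something with over 40 N, if the wrist force passes 120 N, or if a joint passes its speed limit or range.

## Working session

There is one attempt and no reset: what is moved stays moved. The work goes in short steps, Python scripts to look and compute and a shell command to move; the robot and the scene stay as the last step left them, time stands still between calls to the robot, and variables do not carry over. Pictures are saved under pics/ and viewed, at most 10 in all, crops included, and the job is handed in when it is done.

```bash
mkdir -p pics; cat > h.py <<'E'
import numpy as np, cv2
from bench import manip, viewer
def grab(n,f):
    c=viewer.read_camera(n); cv2.imwrite('pics/'+f,c['image'][:,:,::-1]); return c
def ray(c,u,v):
    T=np.array(c['cam_to_world']); d=T[:3,:3]@np.array([(u-c['cx'])/c['fx'],-(v-c['cy'])/c['fy'],-1]); return T[:3,3],d
def onz(c,u,v,z):
    o,d=ray(c,u,v); return o+d*(z-o[2])/d[2]
E
python3 - <<'E'
from h import *
import pickle
cs={n:grab(n,n+'0.png') for n in('top','scene')}
pickle.dump(cs,open('cs.pkl','wb'))
for n,c in cs.items(): print(n,{k:v for k,v in c.items() if k!='image'})
o=manip.get_obs();print({k:np.round(v,3) for k,v in o.items()})
E
```

```text
top {'fx': 418.2747969723502, 'fy': 418.2747969723502, 'cx': 257.19710692475064, 'cy': 193.19899128069403, 'cam_to_world': array([[ 0.08440405,  0.97241831, -0.2174364 ,  0.37211537],
       [-0.99642041,  0.0834037 , -0.01379086,  0.07453594],
       [ 0.00472452,  0.21782207,  0.97597706,  0.90919347],
       [ 0.        ,  0.        ,  0.        ,  1.        ]])}
scene {'fx': 486.36369654456496, 'fy': 486.36369654456496, 'cx': 250.3322908080187, 'cy': 186.3576777802457, 'cam_to_world': array([[ 0.87692539,  0.3669531 , -0.31039858,  0.24343052],
       [-0.48056675,  0.67962511, -0.55422497, -0.48772152],
       [ 0.0075801 ,  0.63518118,  0.77232597,  0.87589122],
       [ 0.        ,  0.        ,  0.        ,  1.        ]])}
{'clock': np.float64(0.1), 'joint_pos': array([-1.291,  0.6  , -0.003,  1.6  ,  0.002,  0.943, -0.08 ]), 'qvel': array([ 0.   , -0.002, -0.   , -0.001,  0.   ,  0.002, -0.001]), 'effort': array([ 5.0000e-03, -7.6656e+01,  1.5030e+00, -2.5293e+01, -5.2000e-02,
        1.4000e-02,  0.0000e+00]), 'tool_pos': array([0.253, 0.679, 0.218]), 'tool_rot': array([-3.14 ,  0.   ,  2.785]), 'force': array([-0.251,  0.255, -0.689]), 'moment': array([-0.025,  0.009,  0.077]), 'gripper_force': np.float64(0.0), 'opening': np.float64(0.093)}
```

View pics/top0.png

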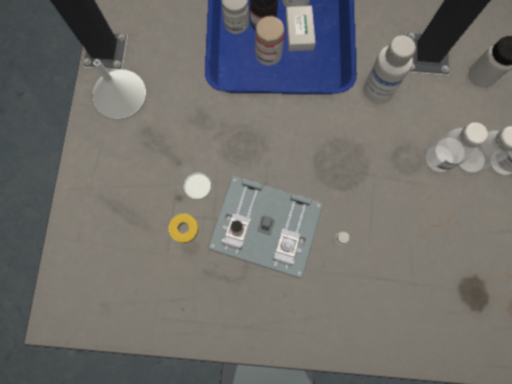

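View pics/scene0.png

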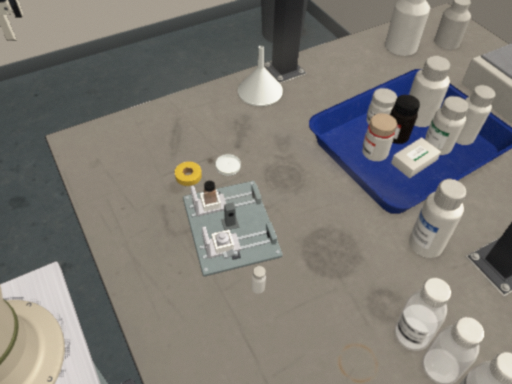

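The shuttle is at about (266,226) in the top view. The left slide carries a dark-capped item and the right one a pale round item, so I'll zoom in to be sure which is the vial.

```bash
python3 - <<'E'
from h import *
import pickle
cs=pickle.load(open('cs.pkl','rb'))
t=cs['top']['image'][165:290,195:360,::-1]; s=cs['scene']['image'][170:285,170:290,::-1]
a=cv2.resize(t,None,fx=4.8,fy=4.8,interpolation=cv2.INTER_CUBIC); b=cv2.resize(s,None,fx=5,fy=5,interpolation=cv2.INTER_CUBIC)
cv2.imwrite('pics/t1.png',a);cv2.imwrite('pics/s1.png',b)
E
```

```text
(no output)
```

View pics/t1.png

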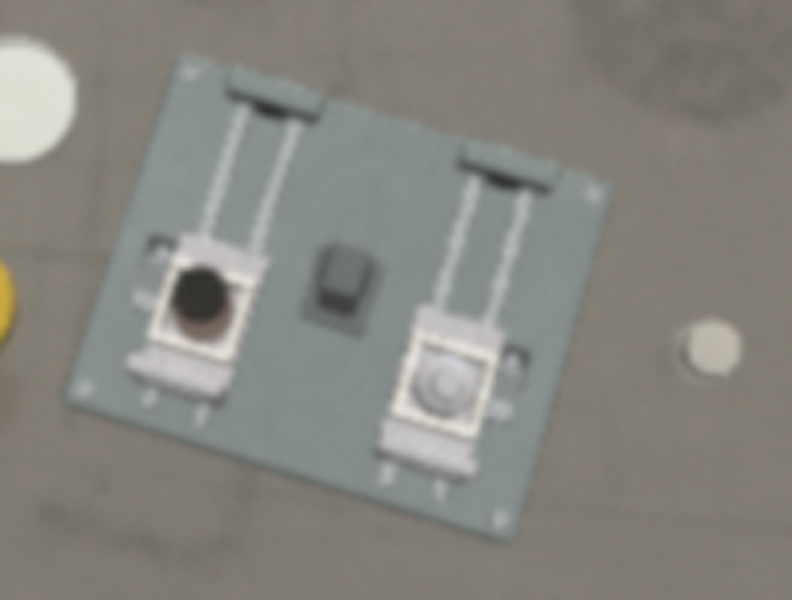

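View pics/s1.png

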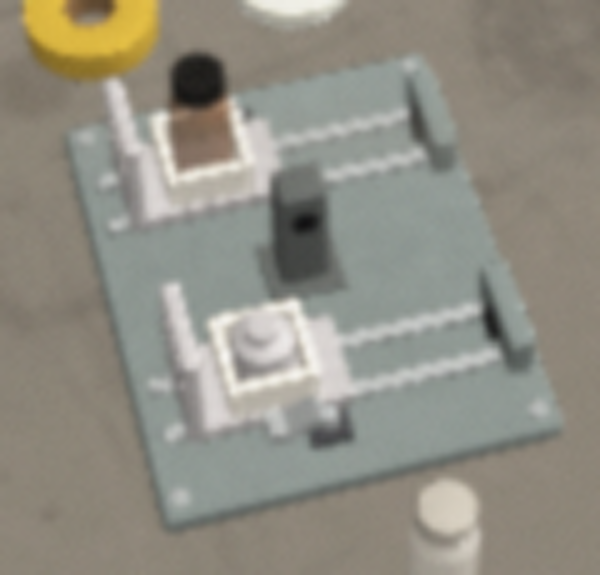

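The brown, black-capped vial is on the left slide (top crop ~(200,295)) and the metal plug is on the right one (~(445,385)). Next I'll compute the shuttle pose from the base corners in both views.

```bash
python3 - <<'E'
from h import *
import pickle
cs=pickle.load(open('cs.pkl','rb'))
tc=[(180,55),(610,185),(510,540),(68,403)]; sc=[(415,58),(562,430),(170,527),(68,130)]
mod=np.array([[85,105],[85,-105],[-85,-105],[-85,105]])/1e3
for n,pts,f,o in(('top',tc,4.8,(195,165)),('scene',sc,5,(170,170))):
    P=np.array([onz(cs[n],(u+.5)/f-.5+o[0],(v+.5)/f-.5+o[1],.012)[:2] for u,v in pts])
    c=P.mean(0);z=(mod@[1,1j]);w=(P-c)@[1,1j];k=(z.conj()@w);yaw=np.angle(k);sca=abs(k)/(abs(z)**2).sum()
    R=np.array([[np.cos(yaw),-np.sin(yaw)],[np.sin(yaw),np.cos(yaw)]])
    print(n,c.round(4),np.degrees(yaw).round(2),sca.round(3),'resid mm',((P-c-mod@R.T)*1e3).round(1).tolist())
    print(' push_l',(c+R@[-.068,.055]).round(4),'axis',R[:,0].round(3))
    # push plate top edge ends (front top), z=74mm
    e=[(128,372),(222,397)] if n=='top' else [(112,85),(0,0)]
    print(' plate top pts',[(R.T@(onz(cs[n],(u+.5)/f-.5+o[0],(v+.5)/f-.5+o[1],.074)[:2]-c)*1e3).round(1).tolist() for u,v in e])
    v=(200,290) if n=='top' else (198,78)
    print(' vial cap',(R.T@(onz(cs[n],(v[0]+.5)/f-.5+o[0],(v[1]+.5)/f-.5+o[1],.092)[:2]-c)*1e3).round(1))
E
```

```text
top [0.5025 0.0628] -12.19 0.978 resid mm [[-1.7, -1.5], [-1.6, 2.6], [2.3, 2.3], [1.0, -3.4]]
 push_l [0.4477 0.1309] axis [ 0.977 -0.211]
 plate top pts [[-67.1, 74.0], [-65.5, 33.6]]
 vial cap [-27.9  54.3]
scene [0.5011 0.0597] -12.55 0.984 resid mm [[-4.1, -0.4], [-1.9, 0.6], [3.0, -0.2], [3.1, -0.0]]
 push_l [0.4466 0.1281] axis [ 0.976 -0.217]
 plate top pts [[-62.8, 74.7], [-100.1, 135.4]]
 vial cap [-29.1  53.7]
```

Both views agree: shuttle centre ≈ (0.502, 0.061), yaw ≈ −12.4°, push_l ≈ (0.447, 0.130). The plan is to shut the fingers, turn +8° and stand off about 30 mm in front of the plate, near (0.411, 0.1375). From there I go down to z≈0.05 and push along (0.977, −0.214).

```bash
python3 -m jog '[[255,[8,-25,0],1],[255,[10,-35,0],1],[255,[10,-35,0],1],[255,[10,-35,0],1],[255,[10,-35,0],1],[255,[10,-35,0],1],[255,[10,-35,0],1],[255,[10,-35,0],1]]' 20; python3 -m jog '[[255,[10,-35,0],0],[255,[10,-35,0],0],[255,[10,-35,0],0],[255,[10,-35,0],0],[255,[10,-35,0],0],[255,[10,-35,0],0],[255,[10,-35,0],0],[255,[9,-26,0],0]]'
```

```text
clock: 0.9
tool_pos: [0.3314, 0.4077, 0.2184]
tool_rot: [-3.141, -0.0, 2.925]
force: [1.3, 0.3, 0.4]
opening: 0.0332
gripper_force: 0.0
clock: 1.7
tool_pos: [0.4102, 0.1361, 0.2186]
tool_rot: [-3.141, -0.0, 2.923]
force: [-0.0, 0.1, 1.0]
opening: 0.0007
gripper_force: 0.0
```

```bash
python3 -m jog '[[255,[0,1,-20],0],[255,[0,0,-24],0],[255,[0,0,-24],0],[255,[0,0,-24],0],[255,[0,0,-24],0],[255,[0,0,-24],0],[255,[0,0,-20],0],[255,[0,0,-8],0]]'; python3 - <<'E'
from h import *
c=grab('scene','s2.png');t=grab('top','t2.png')
a=cv2.resize(c['image'][130:285,150:300,::-1],(400,413),interpolation=cv2.INTER_CUBIC);b=cv2.resize(t['image'][160:315,195:345,::-1],(400,413),interpolation=cv2.INTER_CUBIC)
cv2.imwrite('pics/c2.png',np.hstack([a,b]))
E
```

```text
clock: 2.5
tool_pos: [0.4096, 0.1391, 0.0491]
tool_rot: [-3.14, -0.002, 2.925]
force: [0.4, 0.9, -0.3]
opening: 0.0006
gripper_force: 0.0
```

View pics/c2.png

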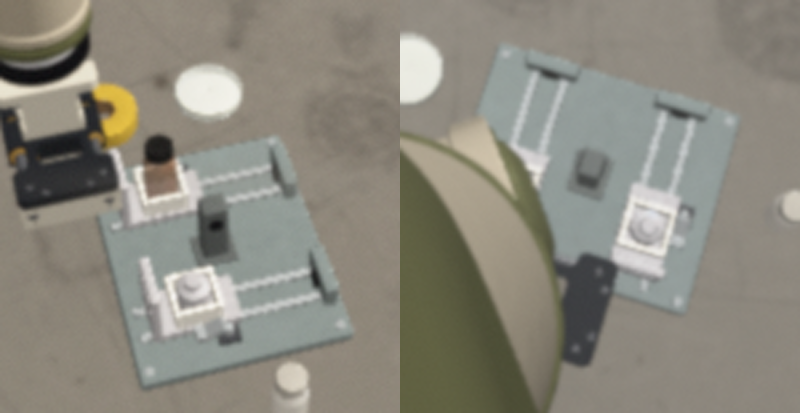

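The left panel shows the gripper standing in front of the left push plate (~(120,165)) with nothing touched. Advancing slowly to find contact.

```bash
python3 -m jog '[[255,[5,-1,0],0],[255,[5,-1,0],0],[255,[5,-1,0],0],[255,[5,-1,0],0],[255,[5,-1,0],0],[255,[5,-1,0],0],[255,[5,-1,0],0],[255,[0,0,0],0]]'; python3 -m jog '[[255,[5,-1,0],0],[255,[5,-1,0],0],[255,[5,-1,0],0],[255,[0,0,0],0],[255,[0,0,0],0],[255,[0,0,0],0],[255,[0,0,0],0],[255,[0,0,0],0]]'
```

```text
clock: 3.4
tool_pos: [0.4451, 0.1322, 0.0506]
tool_rot: [-3.141, -0.001, 2.924]
force: [-2.7, 0.9, 1.9]
opening: 0.0004
gripper_force: 1.4
clock: 4.2
tool_pos: [0.4587, 0.1291, 0.0504]
tool_rot: [-3.14, -0.002, 2.925]
force: [-4.9, 0.4, 4.1]
opening: 0.0005
gripper_force: 2.5
```

In contact. The estimated slide position is ≈ 0.019, so I'll keep going and then creep on to the stop.

```bash
python3 -m jog '[[255,[5,-1,0],0],[255,[5,-1,0],0],[255,[5,-1.5,0],0],[255,[5,-1,0],0],[255,[5,-1.5,0],0],[255,[5,-1,0],0],[255,[0,0,0],0],[255,[0,0,0],0]]'; python3 -m jog '[[255,[3,-1,0],0],[255,[2,-0.5,0],0],[255,[2,-0.5,0],0],[255,[0,0,0],0],[255,[0,0,0],0],[255,[0,0,0],0],[255,[0,0,0],0],[255,[0,0,0],0]]';  python3 - <<'E'
from h import *
c=grab('scene','s3.png')
cv2.imwrite('pics/c3.png',cv2.resize(c['image'][150:285,150:300,::-1],(600,540),interpolation=cv2.INTER_CUBIC))
E
```

```text
clock: 5.0
tool_pos: [0.4887, 0.1225, 0.0504]
tool_rot: [-3.141, -0.002, 2.925]
force: [-5.8, 2.4, 3.0]
opening: 0.0009
gripper_force: 2.8
clock: 5.8
tool_pos: [0.4956, 0.1209, 0.0504]
tool_rot: [-3.141, -0.003, 2.926]
force: [-5.8, 3.2, 3.3]
opening: 0.0002
gripper_force: 3.1
```

View pics/c3.png

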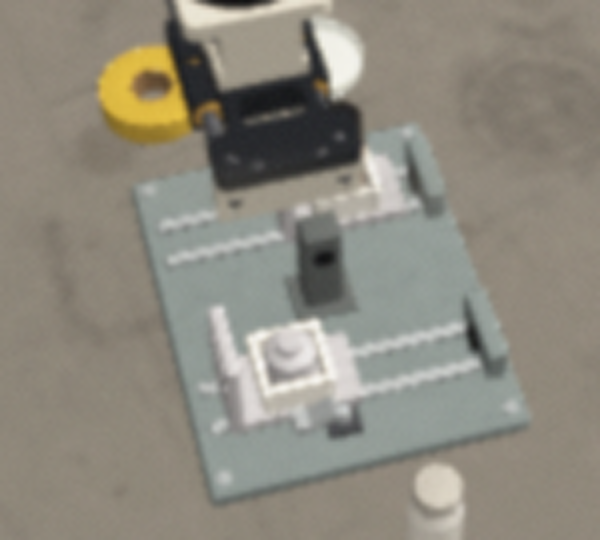

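The slide is close to the rear block (edge ~(410,185)), but the force is still only the spring's. Creeping on until it rises.

```bash
python3 -m jog '[[255,[1,-0.2,0],0],[255,[1,-0.2,0],0],[255,[1,-0.2,0],0],[255,[0,0,0],0],[255,[0,0,0],0],[255,[0,0,0],0],[255,[0,0,0],0],[255,[0,0,0],0]]'
```

```text
clock: 6.65
tool_pos: [0.4985, 0.1203, 0.0504]
tool_rot: [-3.141, -0.003, 2.926]
force: [-6.3, 3.6, 2.7]
opening: 0.0006
gripper_force: 3.2
```

```bash
python3 -m jog '[[255,[1,-0.2,0],0],[255,[1,-0.2,0],0],[255,[0,0,0],0],[255,[0,0,0],0],[255,[0,0,0],0],[255,[0,0,0],0],[255,[0,0,0],0],[255,[0,0,0],0]]'
```

```text
clock: 7.45
tool_pos: [0.5002, 0.1199, 0.0504]
tool_rot: [-3.141, -0.003, 2.926]
force: [-6.9, 2.7, 4.9]
opening: 0.0002
gripper_force: 3.6
```

```bash
python3 -m jog '[[255,[1,-0.2,0],0],[255,[1,-0.2,0],0],[255,[0,0,0],0],[255,[0,0,0],0],[255,[0,0,0],0],[255,[0,0,0],0],[255,[0,0,0],0],[255,[0,0,0],0]]'
```

```text
clock: 8.25
tool_pos: [0.5002, 0.1198, 0.0504]
tool_rot: [-3.14, -0.006, 2.927]
force: [-11.4, 6.6, 8.9]
opening: 0.0003
gripper_force: 6.6
```

The TCP has stalled while the force rose, so the slide is on the rear stop. Backing straight off along the track.

```bash
python3 -m jog '[[255,[-15,3,0],0],[255,[-20,4.5,0],0],[255,[-20,4.5,0],0],[255,[-20,4.5,0],0],[255,[-13,3,0],0],[255,[0,0,0],0],[255,[0,0,0],0],[255,[0,0,0],0]]'; python3 -m jog '[[255,[0,0,15],0],[255,[0,0,25],0],[255,[0,0,25],0],[255,[0,0,25],0],[255,[0,0,25],0],[255,[0,0,25],0],[255,[0,0,20],0],[255,[0,0,0],0]]'; python3 -m jog '[[255,[-5,15,0],0],[255,[-10,35,0],0],[255,[-10,35,0],0],[255,[-10,35,0],0],[255,[-10,35,0],0],[255,[-10,35,0],0],[255,[-5,20,0],0],[255,[0,0,0],0]]'; python3 - <<'E'
from h import *
c=grab('scene','s4.png');t=grab('top','t4.png')
a=cv2.resize(c['image'][130:285,150:300,::-1],(400,413),interpolation=cv2.INTER_CUBIC);b=cv2.resize(t['image'][160:315,195:345,::-1],(400,413),interpolation=cv2.INTER_CUBIC)
cv2.imwrite('pics/c4.png',np.hstack([a,b]))
E
```

```text
clock: 9.05
tool_pos: [0.4175, 0.1384, 0.0506]
tool_rot: [3.141, 0.001, 2.924]
force: [0.5, -0.4, 0.2]
opening: 0.0007
gripper_force: 0.0
clock: 9.85
tool_pos: [0.4182, 0.1386, 0.213]
tool_rot: [3.139, 0.004, 2.923]
force: [0.3, -0.6, -0.3]
opening: 0.0007
gripper_force: 0.0
clock: 10.65
tool_pos: [0.3555, 0.3514, 0.2097]
tool_rot: [3.141, -0.001, 2.928]
force: [0.2, 0.2, 0.1]
opening: 0.0007
gripper_force: 0.0
```

View pics/c4.png

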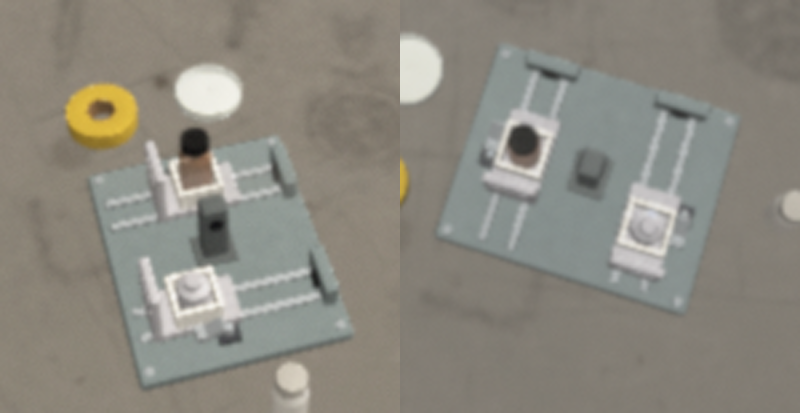

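The left slide stands at mid track with the vial upright (right panel, cap ~(523,137)). The right slide, tape, dish and spare vial look unmoved. One numeric check, then I hand in.

```bash
python3 - <<'E'
from h import *
c=viewer.read_camera('top')
a=np.radians(-12.3);R=np.array([[np.cos(a),-np.sin(a)],[np.sin(a),np.cos(a)]])
x=R.T@(onz(c,241.1,211.4,.092)[:2]-[.502,.0615])*1e3
print(x)
if abs(x[0])<6: print(manip.hand_in())
E
```

```text
[ 0.9818934 54.7195238]
the job is handed in; nothing more can be done
None
```

The left slide, which carries the vial, was pushed to its rear stop and released; it latched at mid track with the vial about 1 mm from the window line (camera estimate), the other things look unmoved, and the job is handed in.

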